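# Close up the bench tumbler and hold its lid at jog

### The arm

A 6-joint arm with a two-finger parallel gripper is mounted at the origin on the work surface. World frame = base frame: x ahead of the robot, y to its left, z up, the work surface at z = 0. Lengths are in m, angles in rad, forces in N, time in s.
With the tool pointing down it reaches from about 0.325 to 0.9 m from the base axis. Payload 3.5 kg.
Tool frame: the origin (TCP) lies midway between the tips of the shut fingers; the grasp point (between the pads) lies behind it (grasp_offset is the z of the grasp point in the tool frame, in m); z points along the fingers, y is the line along which they close (so a half turn about z gives the same grasp; the last joint's range is limited). The gripper opens to 85 mm and grips with 20 to 120 N. Pads are 22 mm wide; open, the fingers measure 114 mm over their backs; the gripper's body (76 mm by 85 mm) begins 54 mm behind the grasp point. The pads swing forward as they close: fully open they stand 13 mm farther back than shut.
Start: joints at [-1.439, 0.276, -0.026, 1.268, 0, 1.467], TCP at [0.145, -0.608, 0.193] pointing down, gripper open.
Joint ranges: [-3.12, 3.12], [-0.85, 1.88], [-1.08, 1.24], [-1.95, 2.15], [-1.57, 1.53], [-3.14, 3.14]. Speed limits (rad/s): [2.57, 2.57, 3.14, 3.14, 3.14, 3.14].

### API

Orientations are given as a unit quaternion [w, x, y, z].
In Python, from workcell import move_to, move_l, goto_joints, gripper_open, close_gripper, sleep, solve_ik, snapshot, get_calibration, IKError, hand_in, get_t, get_joint_pos, get_qvel, get_tau, get_tcp_pos, get_eef_rot, get_wrist_force, get_torque, get_finger_gap, get_grasp_force, grasp_offset gives the robot as it stands. Calls block until the motion is done:
- move_to(position, orientation): joint-space move of the TCP to a pose.
- move_l(position, rotation=None, velocity=0.15, max_force=None): straight line of the TCP; rotation=None keeps the orientation; velocity is the mean speed in m/s. With max_force (N) it stops when the force on the tool has changed by that much, and returns True; else False.
- goto_joints(angles): joint-space move.
- gripper_open() and close_gripper(grasp_force=None): open the fingers fully, or close them until they stop; grasp_force is the grip in N (None keeps the last).
- sleep(seconds).
- solve_ik(position, orientation): joint angles nearest the present ones, or None.
- snapshot(name): name is "scene" or "top"; returns (picture, depth): 420x560x3 uint8, red, green, blue; 420x560 float32, m along the optical axis (not along the pixel's ray), 0 where there is no reading.
- get_calibration(name): a dict with "fovy" (degrees; the focal length in pixels is half the picture's height over the tangent of half this angle, whatever the lens; pixels are square), "cx", "cy" (the principal point, pixels), "dist" ([k1, k2, p1, p2, k3] as OpenCV has them; the pictures are not rectified), "R" (3x3) and "t" (3): a world point X has camera coordinates R X + t. Camera axes: x right, y down, z forward; pixel columns grow to the right and rows downward; lengths in m; the calibration is good to about 2 mm. A picture is of the moment at which its call begins. get_calibration takes no time and is no camera call.
A pose or a line that the arm cannot do raises IKError and nothing moves.
- hand_in(): hands the job in; it is judged then, once.
Readings, each from a call of its own:
- get_t(): time.
- get_joint_pos(): joint angles.
- get_qvel(): joint speeds.
- get_tau(): joint torques, N m.
- get_tcp_pos(): TCP position.
- get_eef_rot(): TCP orientation.
- get_wrist_force(): force on the tool from outside, world axes, zero at the start.
- get_torque(): the same for the moment, N m.
- get_finger_gap(): opening from 0.0 (shut) to 1.0 (fully open).
- get_grasp_force(): force on a finger pad.
Only numpy, scipy, OpenCV 4.12 (cv2) and the standard library are available. Lean on these libraries where they do the work, as an engineer would, in place of code of your own. Each camera call takes 0.05 s, during which the arm holds its last target. There are 200 camera calls.

### The job

The little tumbling machine on the workbench is loaded with wooden wheels: push its dust drawer fully shut, then set the lid flat on the bowl, its two lugs down through the two gaps in the collar, and turn it clockwise (from above) against its spring to the half-way stud, half of the 70 degrees from the gaps to the lock, where the machine jogs. Do not turn it on into the lock catch. Finish while still gripping the lid and holding it at half-way, for it springs back when let go, and leave the other things on the bench where they are.

Things in the scene. Friction and masses are not known exactly. Their poses are not given: they have to be found in the camera images.
- tumbler: fixed bench tumbling machine: grey plinth 210 x 190 mm, its top 85 mm above the bench, and on it an aluminium bowl 160 mm across whose axis stands 12 mm to machine +x of the plinth's middle. Round the mouth a collar 184 mm across, top 160 mm above the bench. Origin: centre of the underside, on the bench; x axis points from the front (drawer side) to the back, z up
- mouth (a point): point on the bowl's axis 146 mm above the bench (14 mm below the collar's top), where the lid's origin comes to lie when the lid is seated; axes as the tumbler's. The mouth is 128 mm across inside a black lip 5 mm thick, which is broken by two gaps for the lid's lugs
- gap (a point): middle of the front one of the two gaps in the lip, at the collar's top, 70 mm from the bowl's axis to machine -x; the other lies across from it at machine +x. Each is 23 degrees (about 28 mm) wide
- half_stud (a point): top of the round steel stud (8 mm across, 6 mm high) on the collar, 35 degrees clockwise (from above) of the front gap: the half-way mark. Its twin stands across from it, 35 degrees clockwise of the rear gap
- lock_block (a point): top of the square steel block (9 x 13 mm, 6 mm high) on the collar, 70 degrees clockwise of the front gap: the locked mark. Its twin stands across from it
- drawer_pull (a point): middle of the front edge of the dust drawer's steel pull, a lip 62 mm wide, 8 mm thick, that stands 14 mm out from the drawer's front (panel 112 mm wide, from 14 to 74 mm above the bench); 62 mm above the bench. It moves with the drawer: when shut it lies 127 mm to machine -x and 30 mm to machine +y of the tumbler's origin
- drawer (a joint): how far the dust drawer stands out towards machine -x, in m: 0 = fully shut (a hard stop), at most 0.06; it is pushed home along machine +x, slides with about 1.5 N of friction and stays where it is left
- jog_ring (a joint): turn of the sprung ring in the collar that the lid's lugs push round, rad: 0 at rest, grows with clockwise turn. The lid turns about 5 degrees from the gaps before its lugs meet it; with the lid half-way it reads about 0.52. Spring and rubbing together need 0.3 N m at first, 0.4 at half-way; the spring turns the lid back when let go; sprung pins resist from about 0.8 and click in at about 1.1
- lid: loose round grey plastic lid, about 0.26 kg, lying on the bench lugs down: a plug 124 mm across and 14 mm deep with a 4 mm chamfer at its foot, above it a flange 154 mm across and 8 mm thick whose underside rests on the collar, and a black grip bar across the top. Origin: centre of the plug's underside; x axis along the bar and through both lugs (either way round fits), z up
- lid_grip (a point): point to grip, in the middle of the lid's grip bar, 45 mm above the lid's origin; axes as the lid's. The bar is 84 mm long (lid x), 20 mm thick (lid y) and stands 32 mm high, from 22 to 54 mm above the origin
- lid_lug (a point): outer face of one of the lid's two lugs, 70 mm from its axis along lid x; the other lies across from it. Each is 16 mm wide, 7 mm high, at the plug's foot and sticks out 8 mm from it, under an end of the bar; a small pointer tooth on the flange above shows it
- chisel: bystander: wooden-handled chisel 240 mm long and 26 mm thick, lying between the machine and the lid; origin under its middle, x towards the blade
- pencil: bystander: flat red carpenter's pencil 165 x 14 x 8 mm; origin under its middle, x along it
- try_square: bystander: try square with a dark wooden stock, 165 x 110 x 18 mm, lying flat; origin under its middle
- mallet: bystander: wooden mallet 295 mm long, head 70 x 130 x 70 mm, lying on its side; origin on the bench under the middle of its length
- post_end: bystander: pine post offcut 220 x 75 x 75 mm; origin under its middle
- glue: bystander: white glue bottle, 60 mm across, 170 mm high; origin under its middle
- wax_tin: bystander: flat round metal tin, 84 mm across, 45 mm high; origin under its middle

How it is judged:
On the way, in this order (a step that is already met when the one before it is completed fails the run):
1. the dust drawer is fully shut (value of joint drawer below 0.003 m), for 0.2 s.
2. the lid lies flat in the bowl's mouth, lugs through the gaps, drawer still shut (horizontal distance between lid and mouth below 0.006 m and z of lid in the frame of mouth below 0.003 m and angle between lid's own z axis and vertical below 0.06 rad and value of joint drawer below 0.004 m), for 0.1 s.
At the end, for the whole second after the job is handed in: the drawer is shut (within 4 mm), the lid is seated flat on the collar (within 6 mm of the axis, 3 mm of its seated height, 0.06 rad of level), and the fingers still grip it (over 2 N) and keep the jog ring steady between 0.35 and 0.70 rad, that is half-way to the lock within 10 degrees (all of step 2 and z of lid in the frame of mouth above -0.003 m and value of joint jog_ring between 0.35 and 0.7 rad and velocity of joint jog_ring between -0.1 and 0.1 rad/s and contact force between the fingers and lid above 2 N); the arm keeps its last pose, push and grip.
It fails at once if the lid is turned on into the lock catch (value of joint jog_ring above 0.95 rad).
It fails at once if a bystander on the bench is shoved more than 25 mm (distance of any of chisel, pencil, try_square, mallet, post_end, glue, wax_tin from where it was at the start of the episode above 0.025 m).
It also fails if it takes over 61 s, if anything falls off the work surface, if the arm or the gripper's body presses on something with over 40 N, if the wrist force passes 120 N, or if a joint passes its speed limit or range.

## Working session

There is one attempt and no reset: what is moved stays moved. The work goes in short steps, each a Python script; the robot and the scene stay as the last script left them, time stands still between calls to the robot, and variables do not carry over. Pictures are saved under pics/ and viewed, at most 10 in all, crops included, and the job is handed in when it is done.

```bash
ls; mkdir -p pics
python3 - <<'E'
from workcell import *
import cv2,numpy as np
for n in("scene","top"):
    p,d=snapshot(n); c=get_calibration(n); cv2.imwrite(f"pics/{n}0.png",p[:,:,::-1]); np.savez(n+"0.npz",p=p,d=d)
    print(n,c)
print(get_t(),grasp_offset if not callable(grasp_offset) else grasp_offset(),get_eef_rot())
E
```

```text
pics
scene {'fovy': 47.40924612928356, 'cx': 286.2410097946992, 'cy': 212.01649927764478, 'dist': array([-0.13592793,  0.        ,  0.        ,  0.        ,  0.        ]), 'R': array([[-0.81284935,  0.58238208,  0.01034625],
       [ 0.32752524,  0.47168173, -0.81868404],
       [-0.48166705, -0.66207814, -0.57415102]]), 't': array([ 0.4848381 , -0.09245089,  1.80170415])}
top {'fovy': 56.2088557593286, 'cx': 279.6332266932718, 'cy': 204.19764878460305, 'dist': array([0.02608498, 0.        , 0.        , 0.        , 0.        ]), 'R': array([[-0.01751106, -0.99978963,  0.01067952],
       [-0.99071309,  0.01590968, -0.13503503],
       [ 0.13483672, -0.01294495, -0.99078327]]), 't': array([-0.00599842,  0.57025001,  1.26504335])}
0.1 -0.0187 [-1.01508586e-03  9.93117737e-01  1.17115880e-01 -1.49457884e-05]
```

View pics/top0.png

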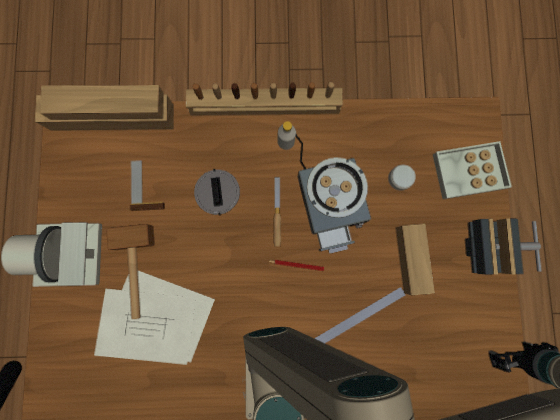

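View pics/scene0.png

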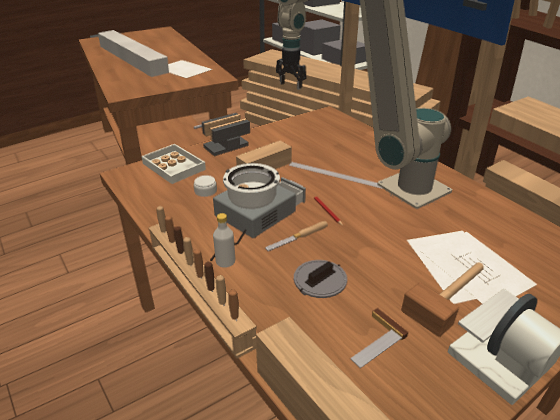

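```bash
cat > h.py <<'E'
import cv2,numpy as np
from workcell import *
def K(n):
    c=get_calibration(n); f=210/np.tan(np.radians(c["fovy"])/2)
    return np.array([[f,0,c["cx"]],[0,f,c["cy"]],[0,0,1]]),c["dist"],np.array(c["R"]),np.array(c["t"])
def ray(n,uv,z):
    k,d,R,t=K(n); uv=np.atleast_2d(np.array(uv,float))
    p=cv2.undistortPoints(uv[:,None],k,d)[:,0]; D=np.c_[p,np.ones(len(p))]@R; C=-R.T@t
    return (C+D*((z-C[2])/D[:,2])[:,None])[:,:2]
def proj(n,X):
    k,d,R,t=K(n); return cv2.projectPoints(np.array(X,float).reshape(-1,1,3),cv2.Rodrigues(R)[0],t,k,d)[0][:,0]
def ortho(n,img,cx,cy,z,half,N):
    # rows: x decreasing downward; cols: y decreasing rightward
    s=2*half/N; r,c=np.mgrid[:N,:N]
    X=np.stack([cx+half-(r+.5)*s,cy+half-(c+.5)*s,np.full(r.shape,z)],-1)
    m=proj(n,X).reshape(N,N,2).astype(np.float32)
    return cv2.remap(img,m[...,0],m[...,1],cv2.INTER_CUBIC)
E
python3 - <<'E'
from h import *
p=np.load("top0.npz")["p"][:,:,::-1].copy()
b=ray("top",[337,187],.16)[0]; l=ray("top",[216,190],.03)[0]; print(b,l,ray("top",[335,245],.062))
A=ortho("top",p,b[0]-.04,b[1],.16,.16,400);B=ortho("top",p,l[0],l[1],.054,.12,400)
cv2.imwrite("pics/o1.png",np.hstack([A,B]))
E
```

```text
[ 0.60327559 -0.18844035] [0.6226133  0.19638812] [[ 0.43176693 -0.19081288]]
```

View pics/o1.png

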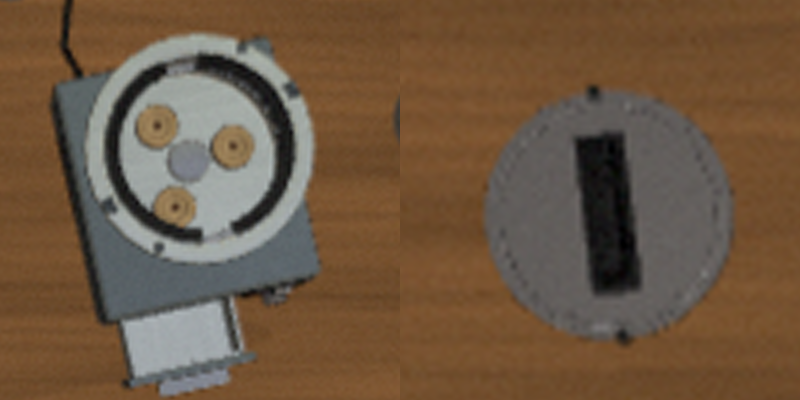

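Top view: bowl centred near (200,148) in the left ortho crop, with front gap (215,236), half stud (159,247), lock block (110,206) and the drawer out, pull at (195,385). The lid bar runs (600,133)–(617,293) in the right crop, with pointers at (593,91) and (624,337).

```bash
cat > meas.py <<'E'
from h import *
def seg(mask,near):
    cs,_=cv2.findContours(mask.astype(np.uint8),cv2.RETR_EXTERNAL,cv2.CHAIN_APPROX_NONE)
    cs=[c for c in cs if cv2.contourArea(c)>60]
    return min(cs,key=lambda c:-cv2.contourArea(c)) if near is None else min(cs,key=lambda c:np.hypot(*(c[:,0].mean(0)-near)))
def w(q,c,half,N): s=2*half/N; q=np.asarray(q,float); return np.array([c[0]+half-(q[...,1]+.5)*s,c[1]+half-(q[...,0]+.5)*s]).T
def lid(p,c,zb=.054):
    A=ortho("top",p,*c,zb,.10,500); g=A.max(2); m=g<48
    m=cv2.morphologyEx(m.astype(np.uint8),cv2.MORPH_OPEN,np.ones((15,15)))
    q=seg(m,[250,250]); (ce,sz,a)=cv2.minAreaRect(q); bx=cv2.boxPoints((ce,sz,a)); 
    e=bx[1]-bx[0]; e2=bx[2]-bx[1]; e=e if np.hypot(*e)>np.hypot(*e2) else e2
    d=np.array([-e[1],-e[0]]); th=np.arctan2(d[1],d[0]); th=(th+np.pi/2)%np.pi-np.pi/2
    return w(ce,c,.10,500),np.degrees(th),np.array(sz)*.4
E
python3 - <<'E'
from meas import *
p=np.load("top0.npz")["p"][:,:,::-1].copy()
print("bar",lid(p,(.6226,.1964)))
# flange
A=ortho("top",p,.6226,.1964,.022,.11,550); h=cv2.cvtColor(A,cv2.COLOR_BGR2HSV)
m=cv2.morphologyEx((h[...,1]<60).astype(np.uint8),cv2.MORPH_OPEN,np.ones((19,19)))
e=cv2.fitEllipse(cv2.convexHull(seg(m,[275,275]))); print("flange",w(e[0],(.6226,.1964),.11,550),np.array(e[1])*.4)
# collar
c=(.6033,-.1884); A=ortho("top",p,*c,.16,.12,600); h=cv2.cvtColor(A,cv2.COLOR_BGR2HSV)
cv2.imwrite("pics/c.png",A)
r,q=np.mgrid[:600,:600]; 
m=((h[...,2]>135)&(h[...,1]<60)).astype(np.uint8)
m=cv2.morphologyEx(cv2.morphologyEx(m,cv2.MORPH_OPEN,np.ones((7,7))),cv2.MORPH_CLOSE,np.ones((25,25)))
e=cv2.fitEllipse(cv2.convexHull(seg(m,None))); C=w(e[0],c,.12,600); print("collar",C,np.array(e[1])*.4)
# dark arcs radius 66.5 from centre at collar top; gap = bright
V=h[...,2]
for z,rad in((0,.0665),(0,.079)):
    th=np.radians(np.arange(0,360,1)); pr=proj("top",np.c_[C[0]+rad*np.cos(th),C[1]+rad*np.sin(th),np.full(360,.16 if rad<.07 else .164)])
    v=cv2.remap(p.max(2),pr[:,0].astype(np.float32),pr[:,1].astype(np.float32),cv2.INTER_LINEAR)[:,0]
    print(rad,''.join(map(lambda x:str(min(9,x//25)),v)))
# drawer pull bright/blue
for psi in(10,-30,190,150):
    t=np.radians(psi); print(psi,[np.round(solve_ik([x,y,.2],[0,np.cos(t/2),np.sin(t/2),0]),2) for x,y in((.62,.196),C)])
E
```

```text
bar (array([0.61463667, 0.19145197]), np.float32(6.788962), array([94.01233521, 29.08036804]))
flange [0.61898043 0.19566107] [151.60201416 152.13339844]
collar [ 0.60457948 -0.18859293] [181.90421143 182.97810059]
0.0665 112233444444445554444443212221111111221111111111212221122111222111111111112222222211111111111112222222211112222111121111222111111111122121112111111111211122211111122211122222222222235666666666666656665433211222211222222211211122112112221112211111111111111111111111111111000111111111111111111111111111111111111111111111111111111111111111111111111111111111111111
0.079 666666666666666666666666666666666666555555565666565555556655555555666655566655555556666666666655555555666655555655566555555555555556656656655555555556655565555566655555556666666555566666666666666666666666666666666666666666666666666666666666666666666666666666666666666666666666666666666666666666666655565555556666666666666666666666666666665566666666666666666666
10 [array([ 0.21,  0.32,  0.04,  1.3 ,  0.  , -3.11]), array([-0.4 ,  0.29,  0.  ,  1.29,  0.  ,  2.56])]
-30 [array([ 0.21,  0.32,  0.04,  1.3 ,  0.  , -2.41]), array([-0.4 ,  0.29,  0.  ,  1.29,  0.  , -3.02])]
190 [array([0.21, 0.32, 0.04, 1.3 , 0.  , 0.03]), array([-0.4 ,  0.29,  0.  ,  1.29,  0.  , -0.58])]
150 [array([0.21, 0.32, 0.04, 1.3 , 0.  , 0.73]), array([-0.4 ,  0.29,  0.  ,  1.29,  0.  ,  0.12])]
```

```bash
cat > m.py <<'E'
from meas import *
C=np.array([.6046,-.1886]); YAW=12.4; L=np.array([.6190,.1957]); LY=7.0
mx=np.array([np.cos(np.radians(YAW)),np.sin(np.radians(YAW))]); my=np.array([-mx[1],mx[0]])
def Q(yaw): t=np.radians(yaw+180)/2; return [0,np.cos(t),np.sin(t),0]
def shot(n,name,box=None,sc=1,draw=()):
    p=snapshot(n)[0][:,:,::-1].copy(); q=p.copy()
    for pts in draw: cv2.polylines(q,[np.round(proj(n,pts)*16).astype(np.int32)],True,(0,0,255),1,cv2.LINE_AA,4)
    if box: q=q[box[1]:box[3],box[0]:box[2]]
    cv2.imwrite(f"pics/{name}.png",cv2.resize(q,None,fx=sc,fy=sc,interpolation=cv2.INTER_CUBIC)); return p
def circ(c,r,z): a=np.radians(np.arange(0,360,3)); return np.c_[c[0]+r*np.cos(a),c[1]+r*np.sin(a),np.full(len(a),z)]
E
python3 - <<'E'
from m import *
P=C-.012*mx-.127*mx+.03*my; print(P)
close_gripper(30)
f=lambda d,z:[*(P-(d)*mx),z]
move_to(f(.085,.2),Q(YAW)); move_l(f(.085,.045),velocity=.15)
w0=get_wrist_force(); r=move_l(f(-.02,.045),velocity=.06,max_force=12)
t=get_tcp_pos(); print(r,t,(P-t[:2])@mx,(P-t[:2])@my,get_wrist_force()-w0); sleep(.3)
t=get_tcp_pos();print((P-t[:2])@mx,get_wrist_force(),get_t())
shot("scene","s1",(180,140,380,290),4,[circ(C,.092,.16),circ(L,.077,.022)])
E
```

```text
[ 0.46240049 -0.18914804]
True [ 0.4746478  -0.18657493  0.04480819] -0.01251414244923282 0.00011684232717442566 [-1.57064211  0.24279918  5.43177375]
-0.01250095948500369 [-1.56044196 -0.12334817  5.25572116] 5.9083
```

View pics/s1.png

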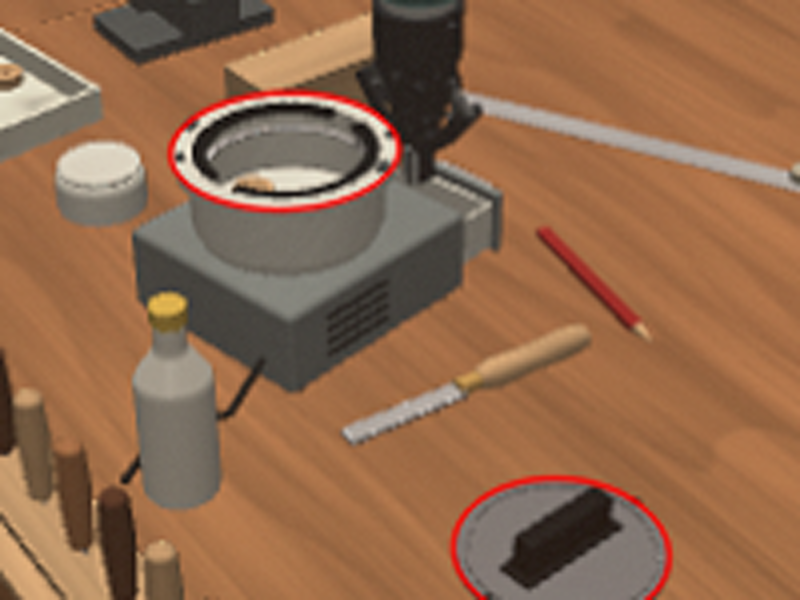

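The overlays on collar and lid fit, but the drawer still looks out, and the fingers appear to have got behind its panel. I'll check from the top.

Run:
```python
from m import *
p=shot("top","t1",(280,150,390,270),5)
P=C-.139*mx+.03*my
print(proj("top",[[*P,.062],[*(P-.085*mx),.045],[*(P-.06*mx),.062]]), get_finger_gap())
p0=np.load("top0.npz")["p"][:,:,::-1][150:270,280:390]; cv2.imwrite("pics/t1.png",np.hstack([cv2.resize(p0,None,fx=3.6,fy=4),cv2.resize(p[150:270,280:390],None,fx=3.6,fy=4)]))
```

```text
[[334.13061287 235.4558741 ]
 [339.93655786 261.35538656]
 [338.82578859 253.72090381]] -0.004309162796756905
```

View pics/t1.png

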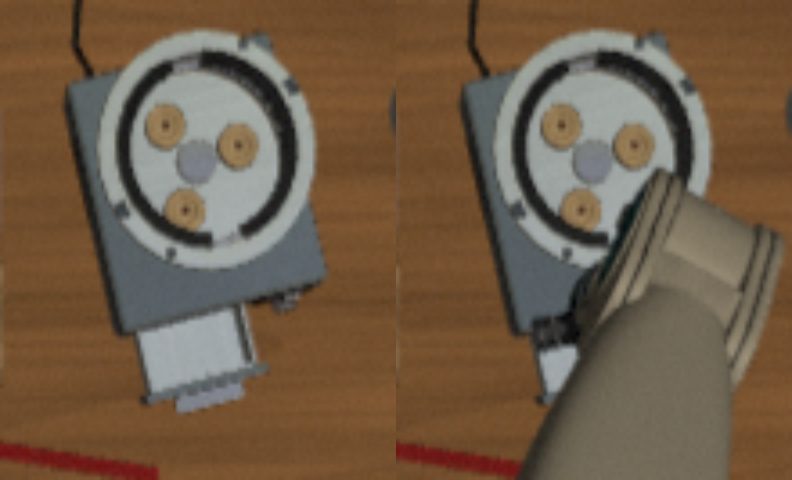

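Run:
```python
from m import *
t=get_tcp_pos(); u=proj("scene",[[*t],[*t[:2],t[2]+.07]]); print("tcp crop px",(u-[180,140])*4)
move_l([t[0]-.004*mx[0],t[1]-.004*mx[1],t[2]+.01],velocity=.05); print(get_wrist_force())
move_l([t[0]-.004*mx[0],t[1]-.004*mx[1],.15],velocity=.15); print(get_wrist_force(),get_t())
P=C-.139*mx+.03*my
move_to([*(P-.12*mx),.15],Q(YAW)); print(get_tcp_pos(),(P-get_tcp_pos()[:2])@mx,get_wrist_force(),get_t())
a=snapshot("scene")[0][150:230,240:340,::-1]; b=snapshot("top")[0][190:290,290:390,::-1]
cv2.imwrite("pics/s2.png",np.hstack([cv2.resize(a,(400,400)),cv2.resize(b,(400,400))]))
```

```text
tcp crop px [[414.40209954 217.47768631]
 [414.99668248 148.59070388]]
[ 1.31300519 -0.10416854 -1.0889878 ]
[-0.30814648  0.74229628  0.37491662] 7.175
[ 0.34437288 -0.21463142  0.14915701] 0.12074647877273087 [ 0.55956639  0.40587645 -0.45652958] 7.7583
```

View pics/s2.png

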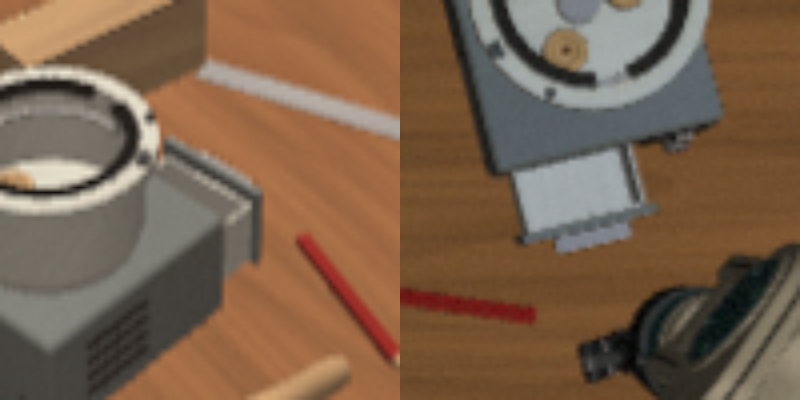

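Run:
```python
from m import *
P=C-.139*mx+.03*my; f=lambda d,z:[*(P-d*mx),z]
move_l(f(.1,.05),velocity=.15)
for d in np.arange(.09,.039,-.005):
    r=move_l(f(d,.05),velocity=.05,max_force=10); t=get_tcp_pos(); print(round(d,3),r,round((P-t[:2])@mx,4),round(t[2],4),np.round(get_wrist_force(),1),get_t())
    if r: break
a=snapshot("scene")[0][150:230,240:340,::-1]; b=snapshot("top")[0][190:290,290:390,::-1]
cv2.imwrite("pics/s3.png",np.hstack([cv2.resize(a,(400,400)),cv2.resize(b,(400,400))]))
```

```text
0.09 False 0.0893 0.0507 [-0.4 -0.3  0.1] 9.0417
0.085 False 0.0847 0.0501 [0.3 0.4 0.1] 9.2917
0.08 False 0.0797 0.05 [-0.7 -0.5 -0.4] 9.5417
0.075 False 0.0747 0.05 [ 0.6 -0.  -0.2] 9.7917
0.07 False 0.0697 0.05 [0.3 0.5 0.6] 10.0417
0.065 False 0.0647 0.05 [ 0.5 -0.5  0.3] 10.2917
0.06 False 0.0597 0.0501 [ 0.2 -1.4  0.1] 10.5417
0.055 False 0.0547 0.0501 [0.1 0.4 0.1] 10.7917
0.05 False 0.0497 0.05 [-1.2  0.7  1.5] 11.0417
0.045 False 0.0447 0.0501 [ 0.4 -0.   0.1] 11.2917
0.04 False 0.0397 0.0501 [-0.7  0.3  1. ] 11.5417
```

View pics/s3.png

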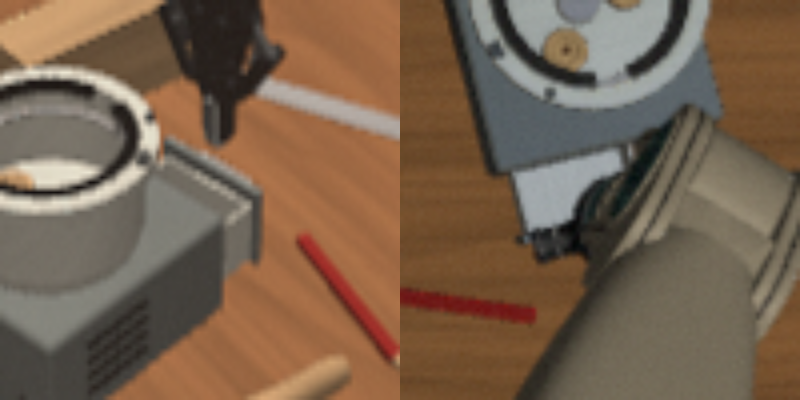

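Run:
```python
from m import *
t=get_tcp_pos(); print(t,get_eef_rot(),get_finger_gap())
X=[[*t[:2],t[2]+h] for h in(0,.02,.04,.06,.08)]
u=proj("scene",X); print("scene crop",(u-[240,150])*[4,5])
print("depth at tip", (np.array(X)@K("scene")[2].T+K("scene")[3])[:,2])
p,d=snapshot("scene"); k,_,R,T=K("scene")
for px in((294,176),(294,172),(294,184),(300,190)):
    dd=d[px[1],px[0]]; q=cv2.undistortPoints(np.array([[px]],float),k,K("scene")[1])[0,0]; print(px,dd,R.T@(np.array([*q,1])*dd-T))
P=C-.139*mx+.03*my
```

```text
[ 0.4233275  -0.19767617  0.04998615] [-6.25453594e-05 -1.08060698e-01  9.94144296e-01  2.54544735e-05] 0.001762716559239812
scene crop [[214.35988986 186.38891276]
 [214.7895107  162.38965187]
 [215.22402771 138.07421073]
 [215.66348354 113.43841535]
 [216.10791929  88.47810122]]
depth at tip [1.69997871 1.68849569 1.67701267 1.66552965 1.65404663]
(294, 176) 1.6642694 [ 0.42753463 -0.19118595  0.10116744]
(294, 172) 1.6511805 [ 0.42979631 -0.18870629  0.11920771]
(294, 184) 1.6729946 [ 0.4321906  -0.18397131  0.0737453 ]
(300, 190) 1.6714429 [ 0.42281354 -0.16080234  0.05759747]
```

The fingertips pass just over the panel: they end near z≈0.08 while the reported TCP is 0.05. So the true tip height is off, and a touch on bare bench will measure it.

Run:
```python
from m import *
t=get_tcp_pos(); P=C-.139*mx+.03*my
move_l([*t[:2],.09],velocity=.15)
move_to([.36,-.26,.09],Q(YAW)); move_l([.36,-.26,.05],velocity=.15)
r=move_l([.36,-.26,-.04],velocity=.03,max_force=6); print(r,get_tcp_pos(),get_wrist_force(),get_t())
move_l([.36,-.26,.05],velocity=.15)
```

```text
True [ 0.35997666 -0.2600144  -0.03876573] [-0.69869249  0.91465374  4.85043256] 15.725
```

```bash
echo 'OFF=.0385' >> m.py
python3 - <<'E'
from m import *
P=C-.139*mx+.03*my; f=lambda d,z:[*(P-d*mx),z-OFF]
move_to(f(.095,.12),Q(YAW)); move_l(f(.095,.046),velocity=.15)
move_l(f(.03,.046),velocity=.06); print(get_wrist_force())
r=move_l(f(-.02,.046),velocity=.05,max_force=12); t=get_tcp_pos(); print(r,(P-t[:2])@mx,get_wrist_force()); sleep(.25)
move_l(f(.04,.046),velocity=.2); move_l(f(.04,.2),velocity=.25)
gripper_open if 0 else None
move_to([*L,.11-OFF+.05],Q(LY)); 
print(get_t())
a=snapshot("scene")[0][150:310,240:400,::-1]; b=snapshot("top")[0][130:290,190:390,::-1]
cv2.imwrite("pics/s4.png",np.hstack([cv2.resize(a,(400,400)),cv2.resize(b,(400,320),interpolation=2).copy() if 0 else cv2.resize(b,(400,400))]))
r=move_l([*L,.03-OFF],velocity=.06,max_force=6); print(r,get_tcp_pos(),get_wrist_force(),get_t())
t=get_tcp_pos(); move_l([*L,t[2]+.06],velocity=.2); gripper_open(); print(get_t())
E
```

```text
[-0.79981289  0.17557006  0.65342627]
True 0.011511225541921879 [-0.10725003 -0.41587574 -0.33051126]
22.175
True [0.6187336  0.19563975 0.01527978] [0.02641648 0.50048051 4.73617337] 23.85
25.0917
```

View pics/s4.png

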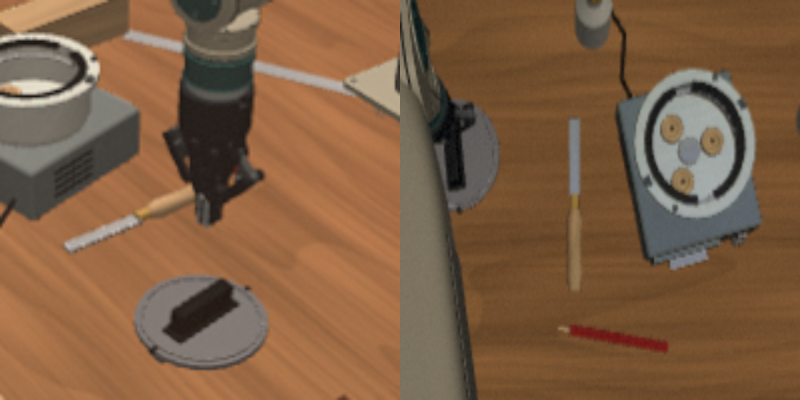

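The drawer is shut (only the pull shows, at about (690,258)) and the bystanders haven't moved. The bar-top touch confirms an offset of 38.7 mm. Next I'll grip the lid and carry it over the mouth.

```bash
echo 'OFF=.0387' >> m.py
python3 - <<'E'
from m import *
zg=.0268-OFF
r=move_l([*L,zg],velocity=.08,max_force=10); print(r,get_tcp_pos())
close_gripper(90); sleep(.2); t=get_tcp_pos(); print(t,get_finger_gap(),get_grasp_force(),get_wrist_force())
move_l([*L,zg+.2],velocity=.2); print(get_grasp_force(),get_finger_gap())
move_l([*C,zg+.2],Q(YAW),velocity=.2); sleep(.3); t=get_tcp_pos(); print(t,get_eef_rot(),get_wrist_force(),get_t())
z=t[2]-zg
a=np.radians(YAW); bar=lambda x,y,h:[C[0]+x*np.cos(a)-y*np.sin(a),C[1]+x*np.sin(a)+y*np.cos(a),z+h]
shot("scene","s5",(180,90,330,230),4,[circ(C,.077,z+.022),circ(C,.077,z+.014),[bar(.077,0,.022),bar(-.077,0,.022)]])
E
```

```text
False [ 0.61975929  0.19589404 -0.01113929]
[ 0.61936094  0.19563497 -0.01150705] 0.2142849913226413 89.7006618976593 [-0.41582274 -0.35970673  3.6113765 ]
89.08743381500244 0.21784338119869917
[ 0.60466154 -0.18821761  0.18811549] [ 1.73006451e-06 -1.08288343e-01  9.94119527e-01  1.27738115e-05] [-0.38679553 -0.03641781 -3.43088645] 30.675
```

View pics/s5.png

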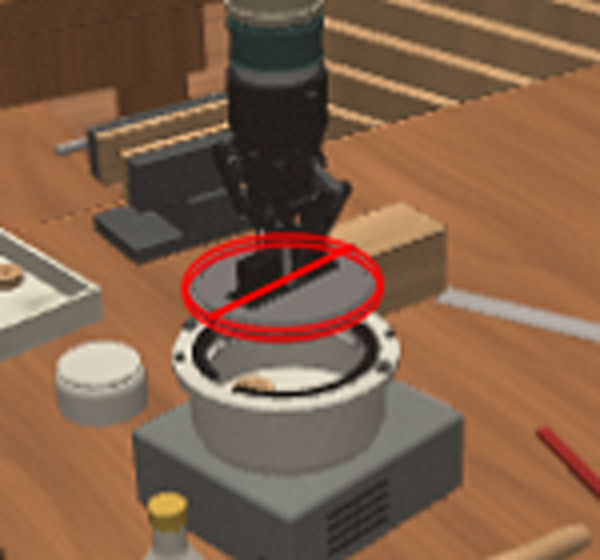

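The lid hangs level, and its flange and bar match the predicted outline over the mouth. Now a guarded descent.

Run:
```python
from m import *
zg=.0268-OFF
move_l([*C,zg+.172],velocity=.1)
r=move_l([*C,zg+.140],velocity=.03,max_force=12); t=get_tcp_pos(); print(r,"lid z",t[2]-zg,t[:2]-C,get_wrist_force(),get_torque(),get_t())
```

```text
True lid z 0.1463961603727734 [-1.59346961e-04  8.53759375e-05] [0.08643514 0.66169309 4.54028714] [-0.02463447  0.03125137 -0.00495084] 31.975
```

Run:
```python
from m import *
from scipy.spatial.transform import Rotation as Ro
zg=.0268-OFF; sleep(.3)
def yaw():
    q=get_eef_rot(); return np.degrees(2*np.arctan2(q[2],q[1]))-180
for d in (3,6,10,15,20,25,30,35):
    move_to([*C,zg+.1458],Q(YAW-d)); t=get_tcp_pos()
    print(d,round((yaw()-YAW+180)%360-180,2),np.round(t[:2]-C,4),round(t[2]-zg,4),np.round(get_wrist_force(),1),round(get_torque()[2],2),round(get_t(),2))
sleep(.4); print((yaw()-YAW+180)%360-180,get_torque(),get_grasp_force(),get_qvel().round(3) if hasattr(get_qvel(),'round') else get_qvel())
t=get_tcp_pos(); a=np.radians(YAW-35); pt=lambda x,z:[C[0]+x*np.cos(a),C[1]+x*np.sin(a),z]
p=shot("scene","x",None,1); q=p.copy()
b=snapshot("top")[0][130:260,290:390,::-1]
cv2.imwrite("pics/s6.png",np.hstack([cv2.resize(p[130:230,200:320],(480,400),interpolation=2),cv2.resize(b,(308,400),interpolation=2)]))
u=proj("scene",[pt(.079,.168),pt(-.079,.168)]); print("pointers expected",(u-[200,130])*4)
```

```text
3 -2.97 [ 0.0006 -0.0004] 0.1464 [ 0.3 -0.2  3. ] -0.21 32.52
6 -5.93 [ 0.0005 -0.0005] 0.1464 [ 0.8 -1.2  4.3] -0.08 32.77
10 -9.89 [ 0.0005 -0.0004] 0.1464 [ 0.4 -2.2  4.3] -0.19 33.02
15 -14.89 [ 0.0005 -0.0004] 0.1464 [ 1.  -1.   5.1] -0.13 33.27
20 -19.89 [ 0.0005 -0.0005] 0.1464 [ 0.8 -1.   5.5] -0.08 33.52
25 -24.89 [ 0.0004 -0.0005] 0.1463 [ 0.6 -1.3  5.3] -0.14 33.77
30 -29.88 [ 0.0004 -0.0005] 0.1464 [ 0.8 -1.5  4.8] -0.13 34.02
35 -34.88 [ 0.0004 -0.0006] 0.1464 [ 0.5 -2.6  4.9] -0.07 34.27
-34.87214164454113 [-0.25928511  0.20724709  0.03434665] 90.11258125305176 [ 0.    -0.    -0.001  0.002 -0.002 -0.   ]
pointers expected [[105.01696351 188.66087262]
 [298.54177438 167.5711622 ]]
```

View pics/s6.png

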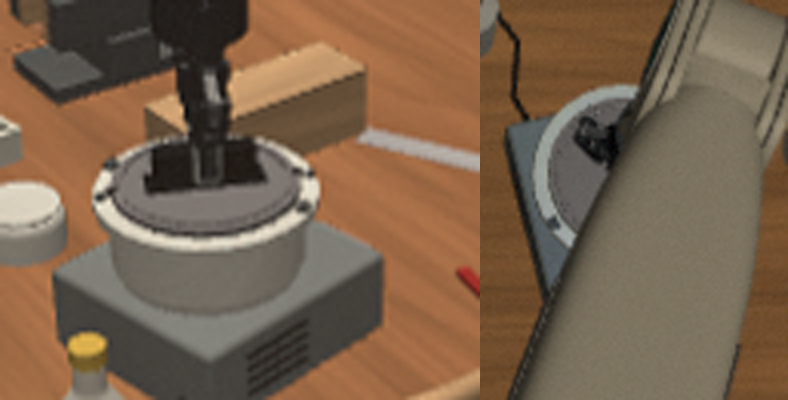

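The bar sits in line with the expected pointer positions and the lid lies flat. But the moment reading is smaller than the spring should give, so I'll compare averaged torques across the turn to confirm the ring is engaged.

Run:
```python
from m import *
zg=.0268-OFF
def avg():
    sleep(.2); T=[];J=[]
    for _ in range(15): T.append(get_torque());J.append(get_tau()[5]);sleep(.02)
    return np.mean(T,0).round(3),np.std(T,0).round(3),np.mean(J).round(3)
print(35,avg())
for d in (20,2,20,35):
    move_to([*C,zg+.1458],Q(YAW-d)); print(d,avg(),get_wrist_force().round(1),round(get_t(),2))
p,dm=snapshot("scene"); k,ds,R,T=K("scene")
# flange-top height by depth
for a in (30,60,75,90):
    X=[C[0]+.06*np.cos(np.radians(a)),C[1]+.06*np.sin(np.radians(a)),.168]; u=np.round(proj("scene",[X])[0]).astype(int)
    q=cv2.undistortPoints(u[None,None].astype(float),k,ds)[0,0]; print(a,(R.T@(np.array([*q,1])*dm[u[1],u[0]]-T)).round(4))
```

```text
35 (array([-0.302,  0.199, -0.032]), array([0.032, 0.02 , 0.029]), np.float64(-0.038))
20 (array([-0.311,  0.202,  0.485]), array([0.028, 0.03 , 0.035]), np.float64(0.479)) [ 0.4 -1.   5.5] 36.03
2 (array([-0.21 ,  0.207,  0.333]), array([0.032, 0.034, 0.041]), np.float64(0.337)) [-0.  -0.7  4.4] 36.88
20 (array([-0.272,  0.218, -0.141]), array([0.025, 0.029, 0.025]), np.float64(-0.145)) [-0.4 -1.4  5.6] 37.73
35 (array([-0.289,  0.238, -0.071]), array([0.033, 0.025, 0.027]), np.float64(-0.072)) [ 0.6 -1.6  5.2] 38.54
30 [ 0.6525 -0.1636  0.1653]
60 [ 0.6371 -0.1345  0.1709]
75 [ 0.6221 -0.1293  0.1682]
90 [ 0.6025 -0.1308  0.1679]
```

Run:
```python
from m import *
print(get_tcp_pos(),get_grasp_force(),get_t()); print(hand_in())
```

```text
[ 0.60491339 -0.18912041  0.13446943] 90.12189388275146 38.5917
the job is handed in; nothing more can be done
None
```

I handed the job in at 38.6 s with the dust drawer shut and the lid seated flat, held at half-way (34.9° clockwise of the gaps) with a 90 N grip; the ring angle is inferred from the wrist angle and one image, as the torque readings confirmed the spring only weakly.

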